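# Bring the drive unit's foot plate into line with a drift and bolt it to its rail

## Robot

A 6-joint arm with a two-finger parallel gripper is mounted at the origin on the work surface. World frame = base frame: x ahead of the robot, y to its left, z up, the work surface at z = 0. Lengths are in m, angles in rad, forces in N, time in s.
With the tool pointing down it reaches from about 0.35 to 0.85 m from the base axis. Payload 8.1 kg.
Tool frame: the origin (TCP) lies on the centre line of the jaws, within the pads' length; the fingertips stand 14 mm ahead of it and the grasp point (between the pads) lies 5 mm behind it; z points along the fingers, y is the line along which they close (so a half turn about z gives the same grasp; the last joint's range is limited). The gripper opens to 93 mm and grips with 3 to 60 N. Pads are 15 mm wide; open, the fingers measure 128 mm over their backs; the gripper's body (75 mm by 188 mm) begins 65 mm behind the grasp point.
Start: joints at [1.264, 0.13, 1.488, -0, 1.523, -0.085], TCP at [0.132, 0.585, 0.233] pointing down, gripper open.
Joint ranges: [-2.96, 2.96], [-0.89, 2.26], [0.02, 2.5], [-1.34, 4.48], [0, 2.73], [-2.66, 2.66]. Speed limits (rad/s): [2.39, 2.39, 2.79, 3.14, 3.14, 3.14].

## Interface

Orientations are given as a unit quaternion [x, y, z, w].
In Python, from workcell import arm gives the robot as it stands.
- The arm moves only by the shell command python3 -m inch 'ROWS' [OPENING] [FORCE]. ROWS is JSON, one flat list of numbers, 4 for each row, row after row: the shift along the tool's x, y, z in units of 40 mm (1.0 is 40 mm), then the turn about the tool's z in units of 6 degrees (1.0 is 6 degrees). A call has 1 to 10 rows; each row shifts and turns the commanded pose from where the row before left it, along the tool's axes as they then stand; what a row does not reach is not made up. A row lasts 1/12 s, in which the tool goes at most 41.7 mm and 7.16 degrees, less where a joint would pass 70% of its speed; a pose out of reach is approached as far as the arm can. A call is refused whole if a number of a shift passes 1 or a number of a turn 1, either way. A call with a gripper value outside its range is refused whole. OPENING is the closure in counts, from 0 (fully open) to 255 (shut), set as the call begins (- or left out, the last holds). The fingers move at their own pace and stop on an object; FORCE is the grip in N (left out, the last holds). Time passes only in rows, so rows that do not move let the fingers close. It gives the time, the measured TCP pose, the force and the opening at its end, in the units of the state.
- arm.get_obs(): the state, without advancing time (a new reading comes with each control period).
- arm.capture(name): name is "scene" or "side" or "wrist"; returns the picture (480x640x3 uint8, red, green, blue); there is no depth.
- arm.calibration(name): a dict with "mtx" (3x3 intrinsics, pixels), "dist" ([k1, k2, p1, p2, k3] as OpenCV has them; the pictures are not rectified), "R" (3x3) and "t" (3): a world point X has camera coordinates R X + t. Camera axes: x right, y down, z forward; pixel columns grow to the right and rows downward; lengths in m; the calibration is good to about 2 mm. A picture is of the moment at which its call begins: read the wrist's pose just before it. calibration takes no time and is no camera call; for the wrist camera it gives the pose at the moment of the call.
- arm.close_job(): hands the job in, once; it reports no verdict.
The state is a dict: "time_s": time; "joint_pos": joint angles; "dq": joint speeds; "joint_efforts": joint torques, N m; "eef_pos": TCP position; "tcp_rot": TCP orientation; "force": force on the tool from outside, world axes, zero at the start; "ft_torque": the same for the moment, N m; "finger_gap": opening from 0.0 (shut) to 1.0 (fully open).
Only numpy, scipy, OpenCV 4.12 (cv2) and the standard library are available. Lean on these libraries where they do the work, as an engineer would, in place of code of your own. Each camera call takes 0.05 s, during which the arm holds its last target. There are 200 camera calls.

## Task

The steel foot plate of the orange drive unit has slid along its rail, so its bolt hole no longer lines up with the hole in the rail beneath. Put the tapered drift from the tool rack into the plate's hole while the holes are still out of line, lever the plate back with it and push it well down through both holes, so that they line up. Then return the drift to the rack hole it came from and put the thick, tall-headed bolt down through both holes until its collar sits flat on the plate.

Things in the scene. Friction and masses are not known exactly. Their poses are not given: they have to be found in the camera images.
- drift_grip (a point): Handle centre of the loose tapered drift, hanging upright by its collar in a rack hole; tallest thing there. Steel, 0.2-0.4 kg. Round dark handle 24 mm across, 62 tall (31 below this point to 31 above). Under it a collar 44 across, 4 thick, underside 35 below this point. Below: shank 24 across for 27 mm, then a 45 mm taper to a 6 mm tip, 107 below this point. z up; yaw means nothing.
- bolt_head (a point): On the head's axis of the thick loose steel bolt, hanging upright by its collar in a rack hole. 0.15-0.3 kg. Round head 30 mm across, 36 tall, dark socket on top, from 22 below this point to 14 above. Under it a collar 44 across, 4 thick, underside 26 below this point. Shank 18 across, 48 long, end 74 below this point. z up. Fingers may reach down to the collar.
- base_hole (a point): Mouth centre of the 32 mm hole in the fixed aluminium rail, 44 mm above the table, part hidden by the foot plate on it; 44 deep. x: along the rail, the plate's slide, away from the robot within 20 degrees; z up. Plate: steel, 82 wide, 12 thick, top 12 above this point, own 32 mm hole. Orange unit on it, 36 tall, on the robot's side, face 87 mm from the plate's hole. Guide strips 4 mm below plate top.
- foot_plate (a joint): How far (m) the plate's hole lies along the rail's +x from the rail's hole: 0 when in line, 0.018 to 0.024 at the start (too far from the robot). The plate slides up to 30 mm either way, resists with about 2.5 N and stays where it is left; it cannot turn or lift.
- rack: Fixed open dark steel stand, origin under its centre on the table. Top 75 mm (x) by 280 mm (y), 85 mm high, 10 thick, with four 32 mm through holes in a row along y, at y = -102, -34, 34, 102 mm. Drift and bolt hang in two of them; the others hold a thin straight punch and a short thin bolt with a low head, not needed. Faces the robot within 15 degrees.
Mind the look-alikes: they are no part of the job. Leave any yellow look-alike of the part that bears drift_grip alone.

How it is judged:
On the way, in this order (a step that is already met when the one before it is completed fails the run):
1. the drift's tip is in the plate's hole while the holes are still more than 14 mm out of line (height (world z) of drift_grip below 0.16 m and angle between drift_grip's own z axis and vertical below 0.35 rad and x of drift_grip in the frame of base_hole between -0.01 and 0.045 m and y of drift_grip in the frame of base_hole between -0.02 and 0.02 m and value of joint foot_plate above 0.014 m).
2. the drift is pushed down through both holes, its tip at least 15 mm into the rail's hole, and the holes are in line within 12 mm (height (world z) of drift_grip below 0.136 m and horizontal distance between drift_grip and base_hole below 0.02 m and angle between drift_grip's own z axis and vertical below 0.25 rad and value of joint foot_plate between -0.012 and 0.012 m), for 0.1 s.
3. the bolt is down through both holes (height (world z) of bolt_head below 0.088 m and horizontal distance between bolt_head and base_hole below 0.015 m and angle between bolt_head's own z axis and vertical below 0.175 rad), for 0.2 s.
At the end, for the whole second after the job is handed in: The thick bolt stands in both holes, upright within 10 degrees, within 15 mm of the rail hole, its collar on the plate within 5 mm; the plate is within 15 mm of its place; the drift hangs upright within 10 degrees in its own rack hole, within 20 mm of its start (height (world z) of bolt_head between 0.077 and 0.087 m and horizontal distance between bolt_head and base_hole below 0.015 m and angle between each of bolt_head, drift_grip's own z axis and vertical below 0.175 rad and value of joint foot_plate between -0.015 and 0.015 m and distance of drift_grip from where it was at the start of the episode below 0.02 m); the robot touches nothing.
It also fails if it takes over 58 s, if anything falls off the work surface, if the arm or the gripper's body presses on something with over 40 N, if the wrist force passes 120 N, or if a joint passes its speed limit or range.

## Working session

There is one attempt and no reset: what is moved stays moved. The work goes in short steps, Python scripts to look and compute and a shell command to move; the robot and the scene stay as the last step left them, time stands still between calls to the robot, and variables do not carry over. Pictures are saved under pics/ and viewed, on a budget of 10 in all, crops included, one or two more only if the job needs it, and the job is handed in when it is done.

```bash
mkdir -p pics; cat > h.py <<'E'
import numpy as np,cv2
from workcell import arm
def snap(n,f):
    c=arm.calibration(n);im=arm.capture(n);np.savez('pics/'+f+'.npz',im=im,**{k:np.array(c[k],float) for k in('mtx','dist','R','t')})
    cv2.imwrite('pics/'+f+'.png',im[:,:,::-1]);return im
def ray(f,uv):
    d=np.load('pics/'+f+'.npz');p=cv2.undistortPoints(np.array([[uv]],float),d['mtx'],d['dist'])[0,0]
    return -d['R'].T@d['t'],d['R'].T@np.array([p[0],p[1],1])
def onz(f,uv,z):
    o,r=ray(f,uv);return o+r*(z-o[2])/r[2]
def proj(f,X):
    d=np.load('pics/'+f+'.npz');return cv2.projectPoints(np.array(X,float).reshape(-1,3),cv2.Rodrigues(d['R'])[0],d['t'],d['mtx'],d['dist'])[0][:,0]
def two(f,uv,g,uw):
    o,r=ray(f,uv);p,s=ray(g,uw);k=np.linalg.lstsq(np.c_[r,-s],p-o,rcond=None)[0];a=o+r*k[0];b=p+s*k[1];return (a+b)/2,np.linalg.norm(a-b)
E
python3 - <<'E'
from h import *
a=snap('scene','s0');b=snap('side','d0')
cv2.imwrite('pics/both0.png',cv2.resize(np.vstack([a,b])[:,:,::-1],None,fx=.625,fy=.625))
print({k:np.round(v,3) if not isinstance(v,str) else v for k,v in arm.get_obs().items()})
for n in('scene','side'):
  c=arm.calibration(n);R=np.array(c['R']);print(n,-R.T@np.array(c['t']),R[2],c['mtx'])
E
```

```text
{'time_s': np.float64(0.1), 'joint_pos': array([ 1.264,  0.131,  1.489, -0.   ,  1.523, -0.085]), 'dq': array([-0.001, -0.   , -0.003, -0.002, -0.   , -0.001]), 'joint_efforts': array([ 1.0000e-03, -5.6134e+01, -4.9310e+01,  7.7000e-02,  2.9000e-02,
       -0.0000e+00]), 'eef_pos': array([0.132, 0.585, 0.232]), 'tcp_rot': array([ 0.111,  0.994, -0.001, -0.   ]), 'force': array([-0.886, -0.821,  0.018]), 'ft_torque': array([-0.032,  0.006, -0.027]), 'finger_gap': np.float64(0.997)}
scene [ 1.20832448 -0.19237222  0.82181965] [-0.69182821  0.18385045 -0.69826409] [[581.01846208   0.         315.85219619]
 [  0.         581.01846208 233.13311621]
 [  0.           0.           1.        ]]
side [0.45694483 0.69846573 0.68289405] [ 0.02472642 -0.77021805 -0.63730115] [[486.64838154   0.         327.92123114]
 [  0.         486.64838154 246.86478642]
 [  0.           0.           1.        ]]
```

View pics/s0.png

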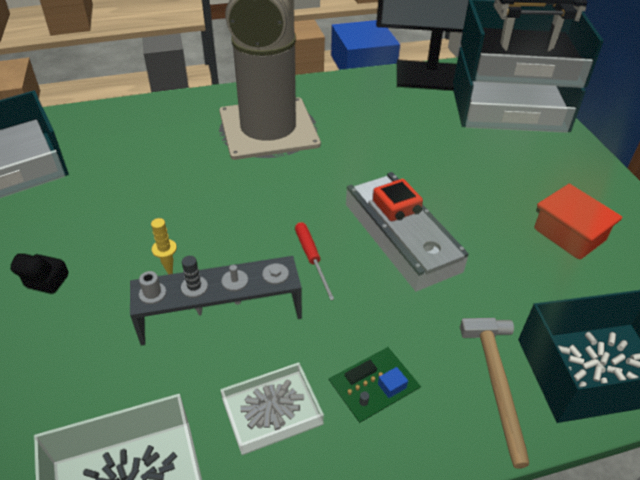

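View pics/d0.png

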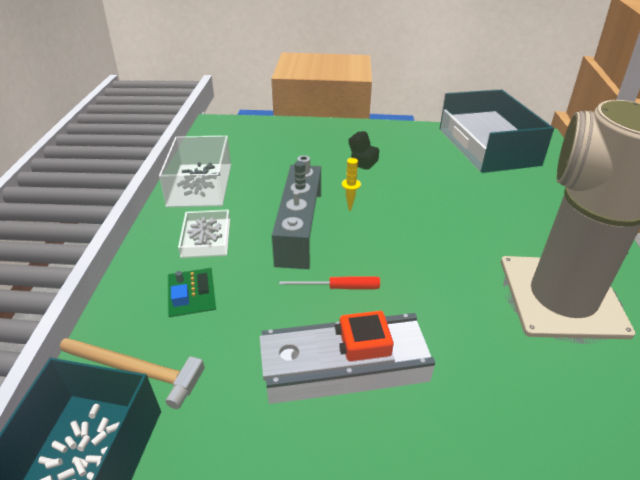

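The scene view shows the rack near (215,285), with the thick bolt at (150,285) and the dark drift at (192,272). The plate hole is at (432,247). In the side view the hole is at (289,353), the drift at (300,175) and the bolt at (304,162). The next picture zooms in on these.

```bash
python3 - <<'E'
from h import *
a=cv2.imread('pics/s0.png');b=cv2.imread('pics/d0.png')
c=lambda i,x,y:cv2.resize(i[y:y+75,x:x+100],(400,300),interpolation=cv2.INTER_CUBIC)
cv2.imwrite('pics/crop0.png',np.vstack([np.hstack([c(a,125,240),c(a,380,210)]),np.hstack([c(b,255,145),c(b,250,315)])]))
E
```

```text
(no output)
```

View pics/crop0.png

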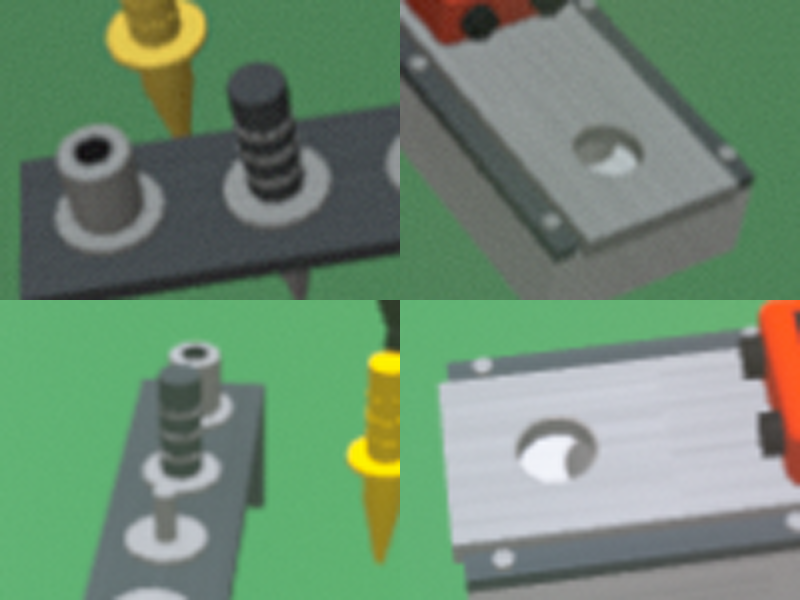

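```bash
python3 - <<'E'
from h import *
P=lambda t,*a:print(t,np.round(np.concatenate([np.ravel(x) for x in a]),4))
P('drift top',onz('s0',(189.5,259.5),.151),onz('d0',(300.3,164.3),.151),*two('s0',(189.5,259.5),'d0',(300.3,164.3)))
P('drift collar',onz('s0',(194.3,287),.089),onz('d0',(300.3,117.5/1),.089))
P('bolt top',onz('s0',(148.3,277.8),.125),onz('d0',(303.5,158),.125))
P('hole',onz('s0',(432,247.8),.056),onz('d0',(289,352.5),.056))
l=[onz('d0',p,.052) for p in((275.8,379.8),(348.8,370),(270.5,331.3),(405,318))]
for p in l:P('screw',p)
e=l[1]-l[0];f=l[3]-l[2];print(np.degrees(np.arctan2(-e[1],-e[0])),np.degrees(np.arctan2(-f[1],-f[0])))
P('rail left edge',onz('d0',(292,355),.044))
E
```

```text
drift top [ 0.5548 -0.2245  0.151   0.55   -0.2203  0.151   0.5509 -0.225   0.1478
  0.0012]
drift collar [ 0.5587 -0.2258  0.089   0.585  -0.5919  0.089 ]
bolt top [ 0.5542 -0.2938  0.125   0.5498 -0.2946  0.125 ]
hole [0.5376 0.2088 0.056  0.5315 0.2108 0.056 ]
screw [0.5467 0.2615 0.052 ]
screw [0.4349 0.2364 0.052 ]
screw [0.5677 0.1652 0.052 ]
screw [0.3385 0.1214 0.052 ]
12.643324521402837 10.810210256431171
rail left edge [0.5275 0.2063 0.044 ]
```

```bash
python3 - <<'E'
from h import *
print(two('s0',(163.5,248.5),'d0',(351,184.5)),two('s0',(159,222),'d0',(351.5,160)))
E
python3 -m inch '[-0.66,-0.78,0,0,-0.66,-0.78,0,0,-0.66,-0.78,0,0,-0.66,-0.78,0,0,-0.66,-0.78,0,0,-0.66,-0.78,0,0,-0.66,-0.78,0,0,-0.66,-0.78,0,0,-0.66,-0.78,0,0,-0.66,-0.78,0,0]' 100 40
```

```text
(array([ 0.43773551, -0.27196728,  0.07128532]), np.float64(0.0016943502095540012)) (array([ 0.43972156, -0.26854283,  0.13815197]), np.float64(0.0020703993891237737))
time_s: 0.93
eef_pos: [0.321, 0.221, 0.2324]
tcp_rot: [0.11, 0.994, 0.0, 0.0]
force: [1.7, 0.6, -0.3]
finger_gap: 0.608
```

```bash
python3 -m inch '[-0.66,-0.78,0,0,-0.66,-0.78,0,0,-0.66,-0.78,0,0,-0.66,-0.78,0,0,-0.66,-0.78,0,0,-0.66,-0.78,0,0,-0.66,-0.78,0,0,-0.66,-0.78,0,0,-0.66,-0.78,0,0,-0.66,-0.78,0,0]'
python3 -m inch '[0,0,0,1,0,0,0,1,0,0,0,1,0,0,0,1,0,0,0,1,0,0,0,1,0,0,0,1,0,0,0,1,0,0,0,1,0,0,0,1]' 
python3 -m inch '[0,0,0,1,0,0,0,0]'
python3 - <<'E'
from h import *
from scipy.spatial.transform import Rotation as R
snap('wrist','w1');print(R.from_quat(arm.get_obs()['tcp_rot']).as_matrix().round(3),proj('w1',[[.553,-.223,.151],[.552,-.294,.125]]))
E
```

```text
time_s: 1.77
eef_pos: [0.5101, -0.1417, 0.2321]
tcp_rot: [0.111, 0.994, 0.0, -0.0]
force: [0.2, 0.5, 1.4]
finger_gap: 0.61
time_s: 2.6
eef_pos: [0.5095, -0.1395, 0.2321]
tcp_rot: [0.595, 0.804, -0.0, -0.0]
force: [0.3, 1.1, -0.9]
finger_gap: 0.609
time_s: 2.77
eef_pos: [0.5095, -0.1395, 0.2322]
tcp_rot: [0.636, 0.772, -0.0, -0.0]
force: [0.7, -0.3, -0.3]
finger_gap: 0.607
[[-0.197  0.98  -0.001]
 [ 0.98   0.197  0.   ]
 [ 0.    -0.001 -1.   ]] [[355.7841934  391.75349823]
 [330.52287413 450.48242938]]
```

View pics/w1.png

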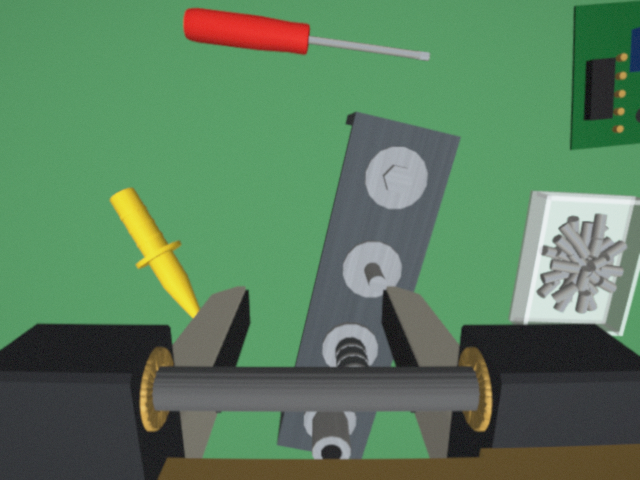

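The wrist view shows the drift's collar at about (350,347), partly behind a finger bar. The bolt's collar is at (330,422) and its socket at (331,451). I'll convert these to positions.

```bash
python3 - <<'E'
from h import *
for uv,z in(((350,348),.089),((330,422),.089),((331,451),.125),((372,269),.088),((396.5,178),.088)):print(onz('w1',uv,z).round(4))
o=arm.get_obs()['eef_pos'];d=np.array([.553,-.223])-o[:2];print(d@[-.197,.98]/.04,d@[.98,.197]/.04)
E
```

```text
[ 0.5548 -0.2261  0.089 ]
[ 0.5534 -0.2969  0.089 ]
[ 0.5524 -0.2944  0.125 ]
[ 0.557  -0.1594  0.088 ]
[ 0.5587 -0.0903  0.088 ]
-2.260857641153401 0.6533019868891602
```

```bash
python3 -m inch '[-0.8,0.22,0,0,-0.8,0.22,0,0,-0.71,0.23,0,0,0,0,0.7,0,0,0,0.7,0,0,0,0.6,0,0,0,0.5,0,0,0,0.38,0,0,0,0,0,0,0,0,0]'
python3 - <<'E'
from h import *
a=snap('scene','s1');b=snap('side','d1')
c=lambda i,x,y:cv2.resize(i[y:y+120,x:x+160],(400,300),interpolation=cv2.INTER_CUBIC)[:,:,::-1]
cv2.imwrite('pics/c1.png',np.hstack([c(a,110,190),c(b,220,100)]))
E
```

```text
time_s: 3.65
eef_pos: [0.5533, -0.2245, 0.1164]
tcp_rot: [0.633, 0.774, -0.0, -0.001]
force: [0.5, 0.4, 1.0]
finger_gap: 0.608
```

View pics/c1.png

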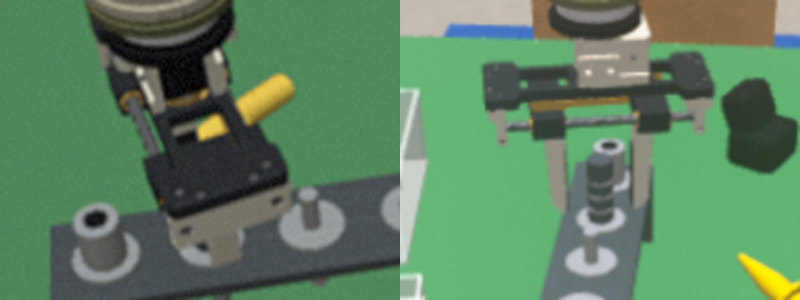

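The drift's handle stands centred between the fingers, at about (600,185) in the right half. The yellow look-alike has toppled over near the rack without my touching it. I'll grip the drift and lift.

```bash
python3 -m inch '[0,0,0,0,0,0,0,0,0,0,0,0,0,0,0,0,0,0,0,0,0,0,0,0,0,0,0,0]' 255 60
python3 -m inch '[0,0,-0.3,0,0,0,-0.6,0,0,0,-0.8,0,0,0,-0.8,0,0,0,-0.8,0,0,0,0,0]'
python3 - <<'E'
from h import *
a=snap('scene','s2');b=snap('side','d2');snap('wrist','w2')
c=lambda i,x,y:cv2.resize(i[y:y+180,x:x+240],(400,300),interpolation=cv2.INTER_CUBIC)[:,:,::-1]
cv2.imwrite('pics/c2.png',np.hstack([c(a,80,130),c(b,180,60)]))
E
```

```text
time_s: 4.33
eef_pos: [0.5541, -0.225, 0.1177]
tcp_rot: [0.634, 0.773, -0.0, 0.0]
force: [-1.8, -0.5, 2.0]
finger_gap: 0.251
time_s: 4.83
eef_pos: [0.557, -0.2262, 0.2584]
tcp_rot: [0.634, 0.773, 0.001, 0.006]
force: [0.3, -0.6, -1.4]
finger_gap: 0.253
```

View pics/c2.png

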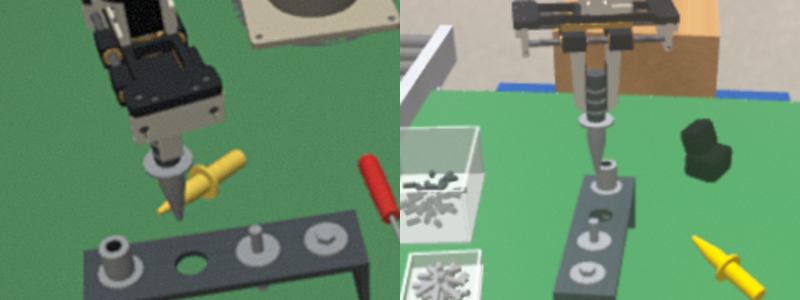

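The drift is gripped upright and clear of the rack. I'll go near the plate hole and stop short of it, so the wrist camera sees it.

```bash
python3 -m inch '[0.5,0.1,0,0,1,0.17,0,0,1,0.17,0,0,1,0.17,0,0,1,0.17,0,0,1,0.17,0,0,1,0.17,0,0,1,0.17,0,0,1,0.17,0,0,0.7,0.11,0,0]'
python3 -m inch '[0,0,0,0,0,0,0,0,0,0,0,0]'
python3 - <<'E'
from h import *
snap('wrist','w3');print(proj('w3',[.534,.21,.056]))
E
```

```text
time_s: 5.82
eef_pos: [0.5415, 0.1514, 0.2464]
tcp_rot: [0.634, 0.774, -0.001, -0.002]
force: [0.9, -0.1, -3.7]
finger_gap: 0.251
time_s: 6.07
eef_pos: [0.5426, 0.1478, 0.2472]
tcp_rot: [0.634, 0.773, -0.002, -0.001]
force: [0.4, 0.0, -2.7]
finger_gap: 0.25
[[319.99378891 140.67366906]]
```

View pics/w3.png

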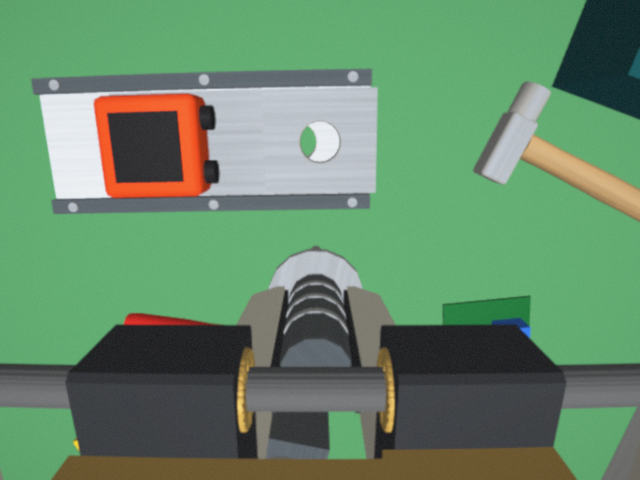

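The wrist view shows the plate hole centred at (320,142). The rail hole's edge is at about x=316 inside it. The drift's tip is near (316,247), and the rail lies almost level in the picture.

```bash
python3 - <<'E'
from h import *
from scipy.spatial.transform import Rotation as Ro
h=onz('w3',(320,142),.056);e=onz('w3',(316,142),.044)
s=[onz('w3',p,.052) for p in((54,85),(353,76),(72,207),(352,202))]
for a,b in((0,1),(2,3)):d=s[b]-s[a];print('ang',np.degrees(np.arctan2(d[1],d[0])))
x=np.array([np.cos(.2),np.sin(.2),0]);rail=e-x*.016
o=arm.get_obs();p=o['eef_pos'];M=Ro.from_quat(o['tcp_rot']).as_matrix()
print('hole',h,'rail',rail,'joint',(h-rail)@x,'tip px',proj('w3',p+[0,0,.0023-.107]),onz('w3',(316,247),.1425),p)
d=h-p;print('units to hole',M.T@d/.04, M.T@(rail-p)/.04)
E
```

```text
ang 12.429805051475617
ang 12.312239369977165
hole [0.53421112 0.20898973 0.056     ] rail [0.51546669 0.20478126 0.044     ] joint 0.019206876249526966 tip px [[315.11057209 247.35056241]] [0.54353017 0.14745458 0.1425    ] [0.54299444 0.14726209 0.24771944]
units to hole [1.5584331  0.09980821 4.792045  ] [ 1.54688586 -0.37945944  5.09343272]
```

```bash
python3 -m inch '[0.5,-0.03,0,0,0.6,-0.03,0,0,0.46,-0.02,0,0,0,0,0,0,0,0,0.6,0,0,0,0.6,0,0,0,0.5,0,0,0,0.2,0,0,0,0,0,0,0,0,0]'
python3 - <<'E'
from h import *
from scipy.spatial.transform import Rotation as Ro
o=arm.get_obs();p=o['eef_pos'];M=Ro.from_quat(o['tcp_rot']).as_matrix()
print(p,M.T@(np.array([.534,.209,.1507])-p)/.04,M.T@(np.array([.5155,.2048,.1507])-p)/.04,o['force'])
E
```

```text
time_s: 6.95
eef_pos: [0.5285, 0.2078, 0.1736]
tcp_rot: [0.635, 0.773, -0.0, -0.0]
force: [0.2, 0.4, -2.1]
finger_gap: 0.248
[0.52848068 0.20781476 0.17355844] [0.00235168 0.14149159 0.57136638] [-0.01070088 -0.33259783  0.57168493] [ 0.22974556  0.44290829 -2.1374237 ]
```

```bash
python3 -m inch '[0,-0.05,0.2,0,0,0,0.2,0,0,0,0.15,0,0,0,0.1,0,0,0,0,0,0,0,0,0]'
```

```text
time_s: 7.45
eef_pos: [0.5261, 0.2084, 0.1471]
tcp_rot: [0.634, 0.773, -0.0, -0.0]
force: [-0.5, 0.1, -3.2]
finger_gap: 0.247
```

```bash
python3 -m inch '[0,-0.07,0,0,0,-0.07,0,0,0,-0.07,0,0,0,-0.08,0,0,0,0,0,0,0,0,0.15,0,0,0,0.15,0,0,0,0,0]'
python3 - <<'E'
from h import *
from scipy.spatial.transform import Rotation as Ro
o=arm.get_obs();p=o['eef_pos'];M=Ro.from_quat(o['tcp_rot']).as_matrix()
print(M.T@(np.array([.5155,.2048,.116])-p)/.04,o['force'],o['ft_torque'])
E
```

```text
time_s: 8.12
eef_pos: [0.5146, 0.2061, 0.1342]
tcp_rot: [0.634, 0.773, -0.0, -0.0]
force: [2.1, 0.8, -3.5]
finger_gap: 0.252
[-0.03547303  0.01510239  0.45448207] [ 2.11522501  0.78941401 -3.49201306] [ 0.0492042  -0.51053489 -0.02477303]
```

Force of about 2.5 N shows the plate is being pushed. I'll go on down, with a little more pull.

```bash
python3 -m inch '[-0.03,0,0.12,0,0,0,0.12,0,0,0,0.12,0,0,-0.03,0.08,0,0,-0.05,0,0,0,0,0,0,0,0,0,0,0,0,0,0]'
python3 - <<'E'
from h import *
from scipy.spatial.transform import Rotation as Ro
o=arm.get_obs();p=o['eef_pos'];M=Ro.from_quat(o['tcp_rot']).as_matrix()
print(M.T@(np.array([.5155,.2048,.116])-p)/.04,o['force'],o['ft_torque'])
a=snap('scene','s4');b=snap('side','d4')
c=lambda i,x,y:cv2.resize(i[y:y+120,x:x+160],(400,300),interpolation=cv2.INTER_CUBIC)[:,:,::-1]
cv2.imwrite('pics/c4.png',np.hstack([c(a,350,170),c(b,230,270)]))
E
```

```text
time_s: 8.78
eef_pos: [0.5114, 0.2041, 0.1174]
tcp_rot: [0.634, 0.773, -0.001, -0.0]
force: [0.3, 0.6, -2.5]
finger_gap: 0.255
[-0.00330056  0.1041668   0.03540929] [ 0.30368845  0.58172593 -2.52745531] [ 0.01690801  0.01867106 -0.01067382]
```

View pics/c4.png

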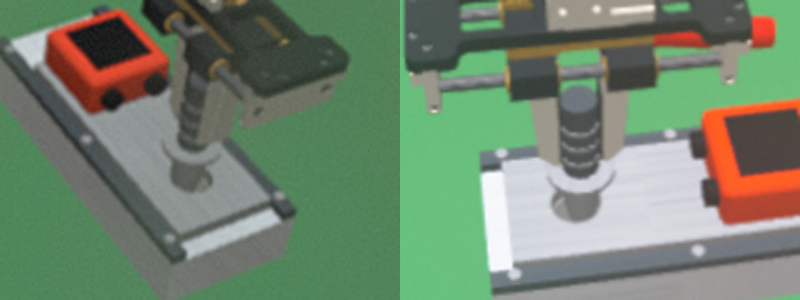

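The drift stands through both holes. The plate has moved back, leaving a bare rail strip at its far end, and the unit is clear. I'll lift the drift, take a wrist look on the way and return to the rack.

```bash
python3 -m inch '[0,0,-0.3,0,0,0,-0.6,0,0,0,-0.8,0,0,0,-0.9,0,0,0,-0.8,0,-0.5,-0.05,0,0,-0.7,-0.07,0,0,-0.5,-0.05,0,0,0,0,0,0,0,0,0,0]'
python3 - <<'E'
from h import *
snap('wrist','w5');im=cv2.imread('pics/w5.png')[20:260,200:520];cv2.imwrite('pics/w5c.png',cv2.resize(im,None,fx=2,fy=2))
print(proj('w5',[[.5155,.2048,.056],[.5155,.2048,.044]]),arm.get_obs()['eef_pos'])
E
```

```text
time_s: 9.72
eef_pos: [0.5188, 0.1354, 0.2548]
tcp_rot: [0.635, 0.773, 0.0, 0.0]
force: [-0.1, 0.8, -3.2]
finger_gap: 0.252
[[326.87411652 132.93084348]
 [326.48189992 132.74176541]] [0.51870131 0.13627435 0.25456487]
```

View pics/w5c.png

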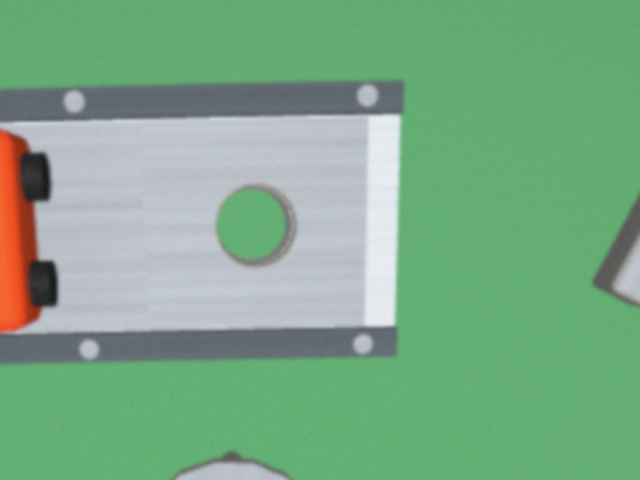

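The rail hole now shows fully open through the plate hole, centred at about (328,132). The expected position was (327,133), so the holes are in line. I'll carry the drift back to its rack hole.

```bash
python3 -m inch '[-0.6,-0.06,0,0,-1,-0.1,0,0,-1,-0.1,0,0,-1,-0.1,0,0,-1,-0.1,0,0,-1,-0.1,0,0,-1,-0.1,0,0,-1,-0.1,0,0,-0.9,-0.09,0,0,-0.5,-0.05,0,0]'
python3 -m inch '[0,0,0,0,0,0,0,0,0,0,0,0]'
python3 - <<'E'
from h import *
from scipy.spatial.transform import Rotation as Ro
o=arm.get_obs();p=o['eef_pos'];M=Ro.from_quat(o['tcp_rot']).as_matrix()
print(M.T@(np.array([.5541,-.225,.1177])-p)/.04)
E
```

```text
time_s: 10.6
eef_pos: [0.554, -0.2267, 0.2538]
tcp_rot: [0.635, 0.773, -0.0, 0.0]
force: [0.2, -0.3, -3.7]
finger_gap: 0.247
time_s: 10.85
eef_pos: [0.5541, -0.2224, 0.2537]
tcp_rot: [0.634, 0.773, 0.0, -0.001]
force: [0.4, 0.1, -3.0]
finger_gap: 0.25
[-0.06761871 -0.01277574  3.39979352]
```

```bash
python3 -m inch '[-0.08,0,0.5,0,0,0,0.7,0,0,0,0.6,0,0,0,0.5,0,0,0,0.4,0,0,0,0.3,0,0,0,0.2,0,0,0,0.1,0,0,0,0,0,0,0,0,0]'
```

```text
time_s: 11.68
eef_pos: [0.5551, -0.2268, 0.1228]
tcp_rot: [0.634, 0.773, 0.0, 0.001]
force: [0.2, -0.1, -2.2]
finger_gap: 0.252
```

```bash
python3 -m inch '[0,0,0.08,0,0,0,0.05,0,0,0,0,0,0,0,0,0]'
python3 -m inch '[0,0,0,0,0,0,0,0,0,0,0,0,0,0,0,0,0,0,0,0]' 100
python3 -m inch '[0,0,-0.4,0,0,0,-0.8,0,0,0,-0.9,0,0,0,-0.8,0,0,0,0,0,0,0,0,0]'
python3 - <<'E'
from h import *
from scipy.spatial.transform import Rotation as Ro
o=arm.get_obs();p=o['eef_pos'];M=Ro.from_quat(o['tcp_rot']).as_matrix()
print(M.T@(np.array([.5525,-.295,.108])-p)/.04)
a=snap('scene','s6');b=snap('side','d6')
c=lambda i,x,y:cv2.resize(i[y:y+120,x:x+160],(400,300),interpolation=cv2.INTER_CUBIC)[:,:,::-1]
cv2.imwrite('pics/c6.png',np.hstack([c(a,110,220),c(b,230,120)]))
E
```

```text
time_s: 12.02
eef_pos: [0.5553, -0.2273, 0.1177]
tcp_rot: [0.634, 0.773, 0.0, 0.001]
force: [0.8, 0.9, 2.4]
finger_gap: 0.249
time_s: 12.43
eef_pos: [0.5545, -0.2269, 0.1166]
tcp_rot: [0.634, 0.773, -0.0, -0.0]
force: [-0.3, -0.3, -0.3]
finger_gap: 0.56
time_s: 12.93
eef_pos: [0.556, -0.2276, 0.2358]
tcp_rot: [0.634, 0.773, 0.001, 0.003]
force: [-1.1, -0.8, 0.6]
finger_gap: 0.609
[-1.62286893 -0.43025546  3.19906328]
```

View pics/c6.png

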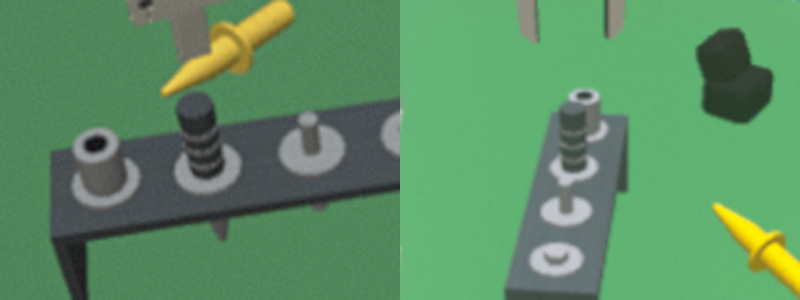

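The drift hangs upright in its own hole again. I'll fetch the thick bolt, with its socket at about (97,145) in the left half.

```bash
python3 -m inch '[-0.5,-0.14,0,0,-0.6,-0.15,0,0,-0.52,-0.14,0,0,0,0,0,0,0,0,0.7,0,0,0,0.8,0,0,0,0.6,0,0,0,0.5,0,0,0,0.35,0,0,0,0.1,0]'
python3 -m inch '[0,0,0,0,0,0,0,0]'
```

```text
time_s: 13.87
eef_pos: [0.5479, -0.2918, 0.1058]
tcp_rot: [0.634, 0.773, -0.0, -0.004]
force: [-0.2, -0.1, -0.5]
finger_gap: 0.604
time_s: 14.03
eef_pos: [0.5507, -0.2938, 0.1112]
tcp_rot: [0.634, 0.773, 0.0, 0.0]
force: [0.1, 0.0, 0.5]
finger_gap: 0.607
```

```bash
python3 -m inch '[0,0,0.07,0,0,0,0,0,0,0,0,0]'
python3 -m inch '[0,0,0,0,0,0,0,0,0,0,0,0,0,0,0,0,0,0,0,0,0,0,0,0]' 255 60
python3 -m inch '[0,0,-0.3,0,0,0,-0.6,0,0,0,-0.8,0,0,0,-0.9,0,0,0,-0.7,0,0,0,0,0,0,0,0,0]'
python3 - <<'E'
from h import *
from scipy.spatial.transform import Rotation as Ro
o=arm.get_obs();p=o['eef_pos'];M=Ro.from_quat(o['tcp_rot']).as_matrix()
print(M.T@(np.array([.516,.205,.108])-p)/.04)
E
```

```text
time_s: 14.28
eef_pos: [0.551, -0.2941, 0.109]
tcp_rot: [0.634, 0.773, 0.0, 0.001]
force: [-0.3, 0.2, 0.2]
finger_gap: 0.604
time_s: 14.78
eef_pos: [0.5505, -0.2938, 0.1079]
tcp_rot: [0.634, 0.773, 0.0, 0.0]
force: [0.6, -0.2, 1.3]
finger_gap: 0.314
time_s: 15.37
eef_pos: [0.5514, -0.2945, 0.243]
tcp_rot: [0.634, 0.773, 0.0, 0.002]
force: [0.1, 0.4, -3.4]
finger_gap: 0.317
[12.43056121  1.5649481   3.33877233]
```

```bash
python3 -m inch '[0.5,0.07,0,0,0.9,0.12,0,0,1,0.12,0,0,1,0.13,0,0,1,0.12,0,0,1,0.13,0,0,1,0.12,0,0,1,0.13,0,0,1,0.12,0,0,1,0.13,0,0]'
python3 -m inch '[1,0.13,0,0,0.6,0.08,0,0,0,0,0,0,0,0,0,0,0,0,0,0]'
python3 - <<'E'
from h import *
from scipy.spatial.transform import Rotation as Ro
o=arm.get_obs();p=o['eef_pos'];M=Ro.from_quat(o['tcp_rot']).as_matrix()
snap('wrist','w7');cv2.imwrite('pics/w7c.png',cv2.imread('pics/w7.png')[40:480])
print(M.T@(np.array([.516,.205,.079])-p)/.04,proj('w7',p+[0,0,-.071]))
E
```

```text
time_s: 16.2
eef_pos: [0.5215, 0.086, 0.2376]
tcp_rot: [0.634, 0.773, -0.001, -0.001]
force: [1.3, 0.7, -1.6]
finger_gap: 0.315
time_s: 16.62
eef_pos: [0.5183, 0.1481, 0.2382]
tcp_rot: [0.634, 0.773, -0.001, -0.001]
force: [0.2, -0.6, -2.0]
finger_gap: 0.314
[1.40926673 0.23441011 3.97939272] [[314.37502982 262.7896668 ]]
```

View pics/w7.png

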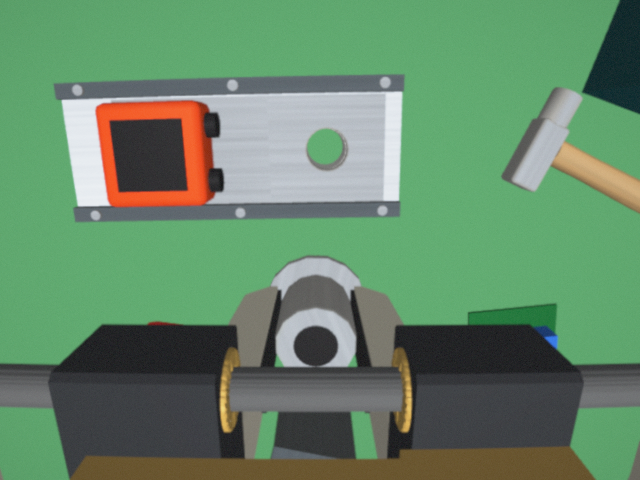

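The bolt is held upright, and the hole is at (327,149), where it was expected. The 18 mm shank has 7 mm of play either way, so I'll go over the hole and down.

```bash
python3 -m inch '[0.5,0.08,0,0,0.6,0.1,0,0,0.31,0.05,0,0,0,0,0,0,0,0,0.6,0,0,0,0.8,0,0,0,0.6,0,0,0,0.4,0,0,0,0,0,0,0,0,0]'
python3 - <<'E'
from h import *
from scipy.spatial.transform import Rotation as Ro
o=arm.get_obs();p=o['eef_pos'];M=Ro.from_quat(o['tcp_rot']).as_matrix()
h=onz('w7',(327,149),.056);print(h,M.T@(np.array([*h[:2],.079])-p)/.04)
E
```

```text
time_s: 17.5
eef_pos: [0.5165, 0.2044, 0.1429]
tcp_rot: [0.634, 0.773, -0.001, -0.001]
force: [0.9, 0.3, -1.9]
finger_gap: 0.314
[0.5162841 0.2054238 0.056    ] [0.02721554 0.00424969 1.59838811]
```

```bash
python3 -m inch '[0.02,0,0.3,0,0,0,0.4,0,0,0,0.3,0,0,0,0.2,0,0,0,0.15,0,0,0,0.1,0,0,0,0,0,0,0,0,0]'
```

```text
time_s: 18.17
eef_pos: [0.5171, 0.2066, 0.0861]
tcp_rot: [0.634, 0.773, 0.0, 0.0]
force: [0.1, -0.1, -2.7]
finger_gap: 0.314
```

Free so far. I'll lower it the last 7 mm in small steps until the collar touches.

```bash
python3 -m inch '[0,0,0.08,0,0,0,0.05,0,0,0,0.03,0,0,0,0,0,0,0,0,0]'
```

```text
time_s: 18.58
eef_pos: [0.5169, 0.2065, 0.0794]
tcp_rot: [0.634, 0.773, -0.0, -0.0]
force: [0.2, -0.3, -2.9]
finger_gap: 0.315
```

```bash
python3 -m inch '[0,0,0.02,0,0,0,0,0,0,0,0,0]'
python3 -m inch '[0,0,0,0,0,0,0,0,0,0,0,0,0,0,0,0,0,0,0,0]' 100
python3 -m inch '[0,0,-0.3,0,0,0,-0.7,0,0,0,-0.9,0,0,0,-0.9,0,-0.5,0,-0.5,0,-0.9,0,0,0,-0.9,0,0,0,-0.5,0,0,0,0,0,0,0,0,0,0,0]'
python3 - <<'E'
from h import *
a=snap('scene','s8');b=snap('side','d8');w=snap('wrist','w8')
c=lambda i,x,y:cv2.resize(i[y:y+120,x:x+160],(400,300),interpolation=cv2.INTER_CUBIC)[:,:,::-1]
cv2.imwrite('pics/c8.png',np.vstack([np.hstack([c(a,350,170),c(b,230,270)]),np.hstack([c(a,110,220),c(w,240,60)])]))
for n in ('s8','d8'):print(proj(n,[.5163,.2054,.096]))
E
```

```text
time_s: 18.83
eef_pos: [0.5172, 0.2066, 0.079]
tcp_rot: [0.634, 0.773, 0.0, 0.0]
force: [0.1, 0.0, -0.6]
finger_gap: 0.311
time_s: 19.25
eef_pos: [0.517, 0.2066, 0.0788]
tcp_rot: [0.634, 0.773, 0.0, 0.0]
force: [0.1, 0.3, -0.2]
finger_gap: 0.592
time_s: 20.08
eef_pos: [0.5391, 0.0959, 0.2116]
tcp_rot: [0.635, 0.772, 0.0, 0.0]
force: [0.2, -0.1, 0.5]
finger_gap: 0.606
[[429.11069328 224.71011935]]
[[298.11919475 334.1664725 ]]
```

View pics/c8.png

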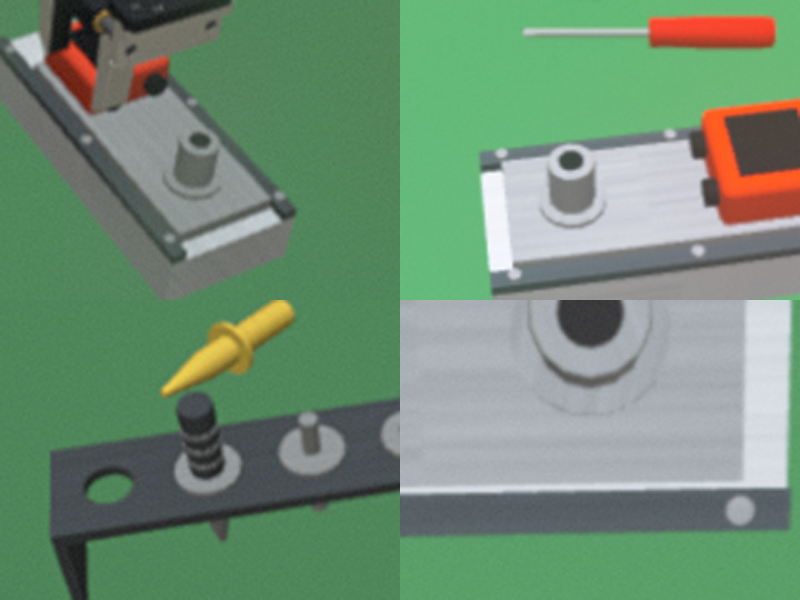

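The bolt's collar sits flat on the plate. Its head top is at about (430,226) in the scene view and (298,334) in the side view, within 2 px of where it should be. The drift hangs upright in its own hole and the gripper is clear, so I'm handing in.

```bash
python3 -c "
from workcell import arm
print(arm.close_job())"
```

```text
the job is handed in; nothing more can be done
None
```

The job is done and handed in at about 20 s of the 58 s allowed; no verdict is reported.

- **Levering:** I put the drift's tip in the plate's hole while the holes were about 19 mm out of line. I pulled the plate back and pushed the drift down to a tip height of about 13 mm, roughly 31 mm into the rail's hole. A wrist picture then showed the holes in line within about 1 mm.
- **Return and bolt:** I put the drift back in its own rack hole. I lowered the thick bolt through both holes until the wrist force showed contact.
- **Last checks:** The final pictures show the bolt upright with its collar flat on the plate, its head within 2 px of the expected place in both views. The drift hangs upright in its hole, about 2 mm from where I gripped it, and the gripper is clear with near-zero force.
- **Forces:** The wrist readings stayed below about 4 N throughout.
- **Yellow look-alike:** It was standing upright in the first pictures and lying on the table by the first wrist picture. As far as I can tell the arm never touched it, and it stayed on the table.

No check failed or disagreed.

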